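# Fit the suction pipe and set the dust extractor

## Task

Get the bench dust extractor ready for cutting mosaic tiles: push the metal suction pipe, wide end down, over the extractor's upright port until it sits fully home on the shoulder. Then turn the selector so that its pointer clicks in at the two-dot mark, and let go of everything. Leave the white tub, the roof tile, and the spatula where they are.

Things in the scene. Friction and masses are not known exactly. Their poses are not given: they have to be found in the camera images.
- extractor: Fixed grey box-shaped bench dust extractor, 200 (x) x 260 (y) x 100 mm high. Origin: centre of its underside, on the table; z up. The port stands at (0, +75) mm and the selector at (+12, -75) mm on its flat top in its own frame.
- port_base (a point): Centre of the upper face of the black round shoulder (72 mm diameter, 6 mm high) at the foot of the upright steel port, 106 mm above the table. The port above it is a round spigot, 45 mm diameter, 41 mm high, its top 6 mm tapered to 37 mm diameter. z up.
- port_tip (a point): Centre of the port's upper end, 41 mm above port_base, 147 mm above the table.
- pipe: Loose rigid aluminium pipe, 145 mm long, about 0.25 kg, standing upright on the table, wide end down. Origin: centre of its lower rim; z up its axis. Lower 60 mm: socket, 58 mm outer, 48 mm inner diameter (1.5 mm clearance all round on the port). From 60 to 74 mm it tapers to the slim part, 40 mm outer diameter, up to 145 mm: take it there. Seated, the lower rim rests on the shoulder.
- selector (a joint): Black rotary selector on top of the extractor, axis upright; rad, growing clockwise seen from above. Detents at 0 (mark: short white bar, off), 0.6 (one white dot), 1.2 (two dots in a radial row) and 1.8 (three dots), around the knob on the robot's side. It springs into the nearest detent and starts in one of the first two.
- selector_grip (a point): Point on the selector's axis at the height to grip its bar, 134 mm above the table. Its frame turns with the knob: x along the bar to its pointer end (white line), z up. The bar is 58 mm long, 16 mm thick and reaches from 111 to 145 mm above the table; under it is a disc, 62 mm diameter, top at 111 mm.
- tub: Bystander: closed white round grout tub, 84 mm diameter, 85 mm high, loose. Origin: centre of its underside. It stands on one side of the extractor, the pipe on the other; which is which varies.
- roof_tile: Bystander: loose terracotta half-round roof tile, 340 mm long (its x), 183 mm wide, about 93 mm high, to the far left. Origin: centre of its underside.
- tile_case: Bystander: fixed open black sorting case with yellow dividers and mosaic pieces, 240 x 300 x 50 mm, to the far right. Origin: centre of its underside.
- spatula: Bystander: loose spatula lying beyond the extractor, lengthwise roughly along y. Origin near its middle, on the table.
Not all that is in view belongs to the job. Leave any green look-alike of the pipe alone.

How it is judged:
By the outcome, as a careful person would: the job done as asked, in the order asked, and still so for the second after the job is handed in, with the robot touching nothing.
It also fails if it takes over 54 s, if anything falls off the work surface, if the arm or the gripper's body presses on something with over 40 N, if the wrist force passes 120 N, or if a joint passes its speed limit or range.

## Robot

A 7-joint arm with a two-finger parallel gripper is mounted at the origin on the work surface. World frame = base frame: x ahead of the robot, y to its left, z up, the work surface at z = 0. Lengths are in mm, angles in rad, forces in N, time in s.
With the tool pointing down it reaches from about 400 to 875 mm from the base axis. Payload 4.4 kg.
Tool frame: the origin (TCP) lies on the centre line of the jaws, within the pads' length; the fingertips stand 19 mm ahead of it and the grasp point (between the pads) is the TCP; z points along the fingers, y is the line along which they close (so a half turn about z gives the same grasp; the last joint's range is limited). The gripper opens to 85 mm and grips with 20 to 120 N. Pads are 22 mm wide; open, the fingers measure 114 mm over their backs; the gripper's body (76 mm by 85 mm) begins 54 mm behind the grasp point. The pads swing forward as they close: fully open they stand 13 mm farther back than shut.
Start: joints at [-1.29, 0.628, 0.038, 1.517, -0.027, 0.996, -0.02], TCP at [220.905, 611.326, 216.913] pointing down, gripper open.
Joint ranges: [-3.06, 3.06], [-0.37, 2.12], [-1.25, 1.32], [0.18, 2.47], [-1.1, 4.24], [0.23, 1.98], [-2.94, 2.94]. Speed limits (rad/s): [2.57, 2.57, 3.14, 3.14, 3.14, 3.14, 3.14].

## Interface

Orientations are given as [roll, pitch, yaw] about the fixed x, y, z axes, in that order (R = Rz(yaw) Ry(pitch) Rx(roll)).
In Python, from cell import ctrl, viewer, silhouettes gives the robot as it stands.
- The arm moves only by the shell command python3 -m creep 'ROWS'. ROWS is JSON, a list of rows, each an object with "jaw": the gripper command: -1 is shut, 1 is fully open, values between are in proportion; "xyz": the shift along the tool's x, y, z in mm, a list of three; "angular": the turn, a rotation vector about the tool's x, y, z in rad, a list of three. In form: [{"jaw": jaw, "xyz": [tx, ty, tz], "angular": [rx, ry, rz]}, ...]. A call has 1 to 12 rows; each row is the pose to reach, as a shift and turn from the pose commanded when the call began, along the tool's axes at that moment; what a row does not reach only later rows make up. A row lasts 1/8 s, in which the tool goes at most 62.5 mm and 10.7 degrees, less where a joint would pass 70% of its speed; a pose out of reach is approached as far as the arm can. A call with a gripper value outside its range is refused whole. The fingers move at their own pace and stop on an object; the grip force is fixed at half the most. Time passes only in rows, so rows that repeat a pose let the fingers close. It gives the time, the measured TCP pose, the force, the opening and the grip force at its end, in the units of the state.
- ctrl.read_state(): the state, without advancing time (a new reading comes with each control period).
- viewer.get_image(name): name is "scene" or "side" or "wrist"; returns (picture, depth): 400x640x3 uint8, red, green, blue; 400x640 float32, mm along the optical axis (not along the pixel's ray), 0 where there is no reading.
- viewer.camera_model(name): a dict with "fx", "fy", "cx", "cy" (pixels), "T" (4x4, takes a point from camera to world coordinates). Camera axes: x right, y down, z forward; pixel columns grow to the right and rows downward; lengths in mm; the calibration is good to about 2 mm. A picture is of the moment at which its call begins: read the wrist's pose just before it. camera_model takes no time and is no camera call; for the wrist camera it gives the pose at the moment of the call.
- ctrl.finish_job(): hands the job in; it is judged then, once.
Trained networks look in the newest picture that a camera, given by its name, has taken for a name from the list of things; names that differ only in an ending like _2 or _b are one class to them, and where a whole thing is asked for, a point or a joint stands for the part that bears it (a point fixed in the world has none). Each returns a list of dicts, best first, with "score" (0 to 1); they miss things now and then, are a little off and sometimes report something else, mostly with a low value. They report only what shows in the picture. A call takes as long as a camera call. They do not tell look-alikes from the thing itself.
- silhouettes(camera, target): "pixels" (400x640 bool, what is visible of it) and "xy" ([column, row] in pixels, amid what is visible of it).
The state is a dict: "clock": time; "qpos": joint angles; "qd": joint speeds; "tau": joint torques, N m; "eef_pos": TCP position; "tool_rot": TCP orientation; "force": force on the tool from outside, world axes, zero at the start; "torque": the same for the moment, N m; "width": finger opening in mm; "gripper_force": force on a finger pad.
Only numpy, scipy, OpenCV 4.12 (cv2) and the standard library are available. Lean on these libraries where they do the work, as an engineer would, in place of code of your own. Each camera call takes 0.05 s, during which the arm holds its last target. There are 200 camera calls.

## Working session

There is one attempt and no reset: what is moved stays moved. The work goes in short steps, Python scripts to look and compute and a shell command to move; the robot and the scene stay as the last step left them, time stands still between calls to the robot, and variables do not carry over. Pictures are saved under pics/ and viewed, at most 11 in all, crops included, and the job is handed in when it is done.

```bash
ls; mkdir -p pics; cat > h.py <<'E'
import numpy as np, cv2
from cell import ctrl, viewer, silhouettes
def snap(c,fn=None):
    im,d=viewer.get_image(c); m=viewer.camera_model(c)
    if fn: cv2.imwrite('pics/'+fn,im[:,:,::-1])
    return im,d,m
def pts(d,m,mask):
    v,u=np.nonzero(mask&(d>0)); z=d[v,u]
    P=np.c_[(u-m['cx'])/m['fx']*z,(v-m['cy'])/m['fy']*z,z]
    return P@m['T'][:3,:3].T+m['T'][:3,3]
def proj(m,p):
    q=(np.asarray(p)-m['T'][:3,3])@m['T'][:3,:3]
    return [m['fx']*q[0]/q[2]+m['cx'],m['fy']*q[1]/q[2]+m['cy']]
E
python3 - <<'E'
from h import *
s=ctrl.read_state(); print(s['clock'],s['eef_pos'],s['tool_rot'],s['width'])
for c in ['scene','side']:
    im,d,m=snap(c,c+'1.png'); print(c,m['T'][:3,3].round())
    for t in ['extractor','pipe','selector','tub','port_base']:
        try:
            for r in silhouettes(c,t)[:3]:
                P=pts(d,m,r['pixels']); print(t,round(r['score'],2),np.round(r['xy']),len(P),np.percentile(P,[3,50,97],axis=0).round().tolist() if len(P) else '')
        except Exception as e: print(t,e)
E
```

```text
pics
0.0 [220.68484952 610.69863423 215.98980358] [-3.13970250e+00  2.47481439e-05  2.79475650e+00] 85.4025074529542
scene [1008. -765. 1416.]
extractor 0.77 [323. 210.] 3843 [[448.0, -103.0, 20.0], [560.0, 3.0, 99.0], [646.0, 147.0, 144.0]]
pipe 0.87 [329. 147.] 344 [[327.0, 269.0, 5.0], [397.0, 284.0, 72.0], [417.0, 357.0, 146.0]]
pipe 0.74 [385. 163.] 372 [[604.0, 318.0, 1.0], [630.0, 332.0, 69.0], [652.0, 421.0, 145.0]]
pipe 0.69 [314. 136.] 329 [[248.0, 313.0, 1.0], [288.0, 327.0, 69.0], [309.0, 359.0, 144.0]]
tub 0.73 [270. 270.] 655 [[453.0, -353.0, -2.0], [510.0, -321.0, 78.0], [539.0, -271.0, 89.0]]
port_base 0.85 [326. 210.] 3794 [[449.0, -103.0, 25.0], [561.0, 5.0, 99.0], [646.0, 147.0, 144.0]]
side [  333. -1287.  1451.]
extractor 0.78 [317. 202.] 3000 [[447.0, -105.0, 22.0], [539.0, -26.0, 97.0], [636.0, 145.0, 141.0]]
pipe 0.9 [294. 155.] 323 [[468.0, 280.0, 1.0], [494.0, 293.0, 68.0], [520.0, 329.0, 143.0]]
pipe 0.87 [246. 157.] 378 [[253.0, 313.0, -6.0], [282.0, 328.0, 63.0], [310.0, 456.0, 143.0]]
pipe 0.66 [273. 162.] 309 [[367.0, 268.0, 8.0], [389.0, 282.0, 71.0], [415.0, 316.0, 145.0]]
selector 0.67 [320. 205.] 181 [[527.0, -77.0, 102.0], [552.0, -58.0, 119.0], [578.0, -36.0, 147.0]]
tub 0.9 [315. 269.] 596 [[460.0, -355.0, 6.0], [496.0, -334.0, 74.0], [533.0, -283.0, 88.0]]
tub 0.64 [316. 204.] 3035 [[446.0, -105.0, 17.0], [539.0, -27.0, 97.0], [637.0, 144.0, 140.0]]
port_base 0.93 [314. 203.] 2979 [[445.0, -105.0, 21.0], [538.0, -25.0, 97.0], [635.0, 144.0, 140.0]]
```

```bash
python3 - <<'E'
import cv2
a=cv2.imread('pics/scene1.png')[90:310,230:450]; b=cv2.imread('pics/side1.png')[110:310,210:410]
a=cv2.resize(a,(400,400),interpolation=cv2.INTER_CUBIC);b=cv2.resize(b,(400,400),interpolation=cv2.INTER_CUBIC)
cv2.imwrite('pics/c1.png',cv2.hconcat([a,b]))
E
```

```text
(no output)
```

View pics/c1.png

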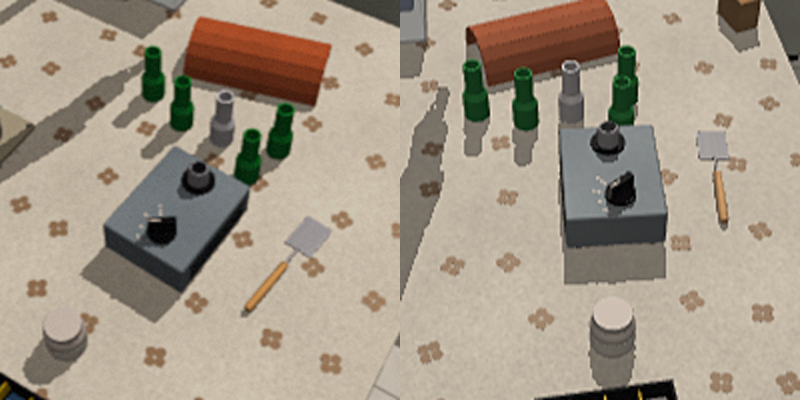

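View pics/scene1.png

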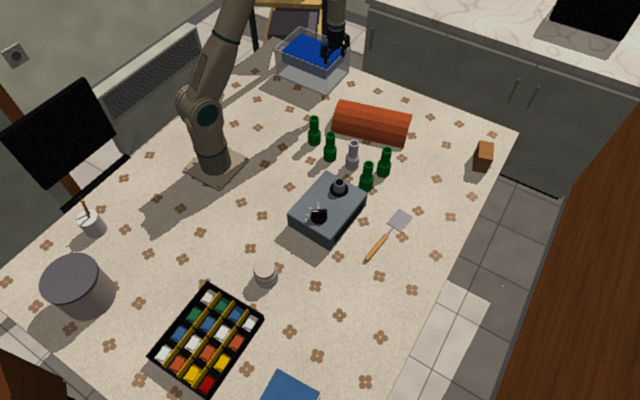

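The metal pipe is the grey one at scene (352,155) and side (294,155). The look-alikes at scene (314,130), (330,147), (367,175) and (386,161) are all green. The enlarged crop confirms it: only the third of the five is grey metal.

```bash
python3 - <<'E'
from h import *
for c in ['scene','side']:
    im,d,m=snap(c)
    P=pts(d,m,d>0); v,u=np.nonzero(d>0); col=im[v,u].astype(int)
    def circ(Q,rg):  # fit centre with known radius from visible side
        from scipy.optimize import least_squares
        return least_squares(lambda p:np.hypot(Q[:,0]-p[0],Q[:,1]-p[1])-rg,Q[:,:2].mean(0)+[-8,8],loss='soft_l1').x
    g=(col[:,1]<col[:,0]+25)
    n=(np.hypot(P[:,0]-494,P[:,1]-293)<50)&g
    for lo,hi,r in [(80,140,20),(8,56,29)]:
        Q=P[n&(P[:,2]>lo)&(P[:,2]<hi)]; print(c,'pipe',lo,len(Q),circ(Q,r).round(1))
    top=(abs(P[:,2]-100)<5)&(abs(P[:,0]-545)<140)&(abs(P[:,1]-15)<170)
    Q=P[top]; r=cv2.minAreaRect(Q[:,:2].astype(np.float32)); print('ext',r,len(Q),np.median(Q[:,2]))
    n=(P[:,2]>112)&(P[:,2]<160)&(abs(P[:,0]-545)<110)&(abs(P[:,1]-15)<140)
    Q=P[n&(P[:,1]>30)&(col[:,1]<col[:,0]+25)];print('port',len(Q),Q.mean(0).round(1),Q[Q[:,2]>140].mean(0).round(1)) 
    Q=P[n&(P[:,1]<0)&(P[:,2]>138)];print('sel top',len(Q),Q.mean(0).round(1))
    gr=(col[:,1]>col[:,0]+25)&(P[:,2]>80)&(P[:,2]<150)&(P[:,1]>150)
    G=P[gr]; 
    for p in G[::25]: pass
    crit=(cv2.TERM_CRITERIA_EPS+cv2.TERM_CRITERIA_MAX_ITER,50,.1)
    if len(G)>20: print(cv2.kmeans(G[:,:2].astype(np.float32),4,None,crit,10,cv2.KMEANS_PP_CENTERS)[2].round())
E
```

```text
scene pipe 80 117 [493.7 308.3]
scene pipe 8 104 [493.4 309.5]
ext ((544.7835693359375, 27.326904296875), (261.81842041015625, 200.72483825683594), 86.65364837646484) 2277 100.0030494177538
port 147 [552.3  95.9 138.7] [549.3  99.8 147. ]
sel top 69 [552.9 -47.9 144.2]
[[-41. 741.]
 [340. 314.]
 [ 85. 715.]
 [614. 289.]]
side pipe 80 116 [494.6 309.3]
side pipe 8 99 [495.4 310.6]
ext ((543.9733276367188, 24.006195068359375), (270.7369384765625, 198.7906036376953), 86.77701568603516) 1577 99.00642025287812
port 113 [547.1  93.4 137. ] [548.1  99.2 145.5]
sel top 52 [551.4 -49.  142.9]
[[611. 283.]
 [ 72. 776.]
 [338. 311.]
 [ 79. 695.]]
```

```bash
cat >> h.py <<'E'
from scipy.spatial.transform import Rotation as Ro
def rel(target):
    s=ctrl.read_state(); R=Ro.from_euler('xyz',s['tool_rot']).as_matrix()
    return (R.T@(np.asarray(target)-s['eef_pos'])).round(1)
E
python3 -c "
from h import *
print(rel([494.3,309.3,215]),rel([494.3,309.3,112]))"
```

```text
[-359.8 -191.1    1.9] [-359.8 -191.1  104.9]
```

```bash
python3 -m creep '[{"jaw":1,"xyz":[-360,-191,0],"angular":[0,0,0]},{"jaw":1,"xyz":[-360,-191,0],"angular":[0,0,0]},{"jaw":1,"xyz":[-360,-191,0],"angular":[0,0,0]},{"jaw":1,"xyz":[-360,-191,0],"angular":[0,0,0]},{"jaw":1,"xyz":[-360,-191,0],"angular":[0,0,0]},{"jaw":1,"xyz":[-360,-191,0],"angular":[0,0,0]},{"jaw":1,"xyz":[-360,-191,0],"angular":[0,0,0]},{"jaw":1,"xyz":[-360,-191,0],"angular":[0,0,0]},{"jaw":1,"xyz":[-360,-191,0],"angular":[0,0,0]}]'
python3 - <<'E'
from h import *
im,d,m=snap('wrist','w1.png'); print(rel([494.3,309.3,112]),proj(m,[494.3,309.3,145]),m['T'][:3,3])
for r in silhouettes('wrist','pipe')[:3]: print(r['score'],r['xy'])
P=pts(d,m,d>0); Q=P[(P[:,2]>135)&(P[:,2]<150)&(np.hypot(P[:,0]-494,P[:,1]-309)<40)]; print(len(Q),np.percentile(Q,[2,50,98],axis=0).round(1) if len(Q) else '')
E
```

```text
clock: 1.82
eef_pos: [493.8, 310.3, 216.9]
tool_rot: [3.141, -0.001, 2.796]
force: [-0.9, -0.1, 0.0]
width: 85.5
gripper_force: 0.0
[ -1.4  -1.2 104.9] [np.float64(314.303654131146), np.float64(216.18971553743663)] [428.02036707 334.70615216 374.1714559 ]
0.82 [290.3, 312.7]
0.8 [400.2, 302.8]
0.7 [252.2, 67.8]
1407 [[475.2 295.  135.9]
 [494.5 313.4 144.6]
 [512.6 331.7 146.2]]
```

View pics/w1.png

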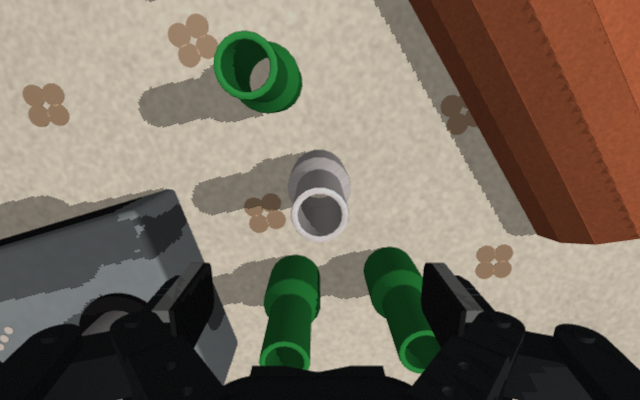

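The wrist view shows the grey metal pipe's rim at (319,212), centred between the jaws, with green ones at (290,310), (400,300) and (255,68) clear of the fingers' path. Next: descend, grip and lift.

```bash
python3 -m creep '[{"jaw":1,"xyz":[0,0,50],"angular":[0,0,0]},{"jaw":1,"xyz":[0,0,103],"angular":[0,0,0]},{"jaw":1,"xyz":[0,0,103],"angular":[0,0,0]},{"jaw":-1,"xyz":[0,0,103],"angular":[0,0,0]},{"jaw":-1,"xyz":[0,0,103],"angular":[0,0,0]},{"jaw":-1,"xyz":[0,0,103],"angular":[0,0,0]},{"jaw":-1,"xyz":[0,0,103],"angular":[0,0,0]},{"jaw":-1,"xyz":[0,0,103],"angular":[0,0,0]},{"jaw":-1,"xyz":[0,0,103],"angular":[0,0,0]}]'
python3 -c "
from h import *
print(rel([549,100,280]))"
```

```text
clock: 3.05
eef_pos: [496.0, 310.5, 116.5]
tool_rot: [3.138, 0.003, 2.795]
force: [-0.4, -0.2, 7.6]
width: 37.8
gripper_force: 59.2
[-121.8 -179.3 -163.9]
```

```bash
python3 -m creep '[{"jaw":-1,"xyz":[0,0,-50],"angular":[0,0,0]},{"jaw":-1,"xyz":[0,0,-110],"angular":[0,0,0]},{"jaw":-1,"xyz":[0,0,-165],"angular":[0,0,0]},{"jaw":-1,"xyz":[-30,-45,-165],"angular":[0,0,0]},{"jaw":-1,"xyz":[-60,-90,-165],"angular":[0,0,0]},{"jaw":-1,"xyz":[-91,-135,-165],"angular":[0,0,0]},{"jaw":-1,"xyz":[-122,-179,-165],"angular":[0,0,0]},{"jaw":-1,"xyz":[-122,-179,-165],"angular":[0,0,0]},{"jaw":-1,"xyz":[-122,-179,-165],"angular":[0,0,0]}]'
python3 - <<'E'
from h import *
s=ctrl.read_state(); print(s['eef_pos'],s['tool_rot'],s['width'])
ims=[]
from scipy.optimize import least_squares
for c in ['scene','side']:
    im,d,m=snap(c); P=pts(d,m,d>0)
    n=(np.hypot(P[:,0]-549,P[:,1]-100)<45)
    for lo,hi,r in [(172,212,29),(118,140,22.5)]:
        Q=P[n&(P[:,2]>lo)&(P[:,2]<hi)]
        if len(Q)>5: print(c,lo,len(Q),least_squares(lambda p:np.hypot(Q[:,0]-p[0],Q[:,1]-p[1])-r,Q[:,:2].mean(0)+([-8,8] if c=='scene' else [3,10]),loss='soft_l1').x.round(1))
    for p in [s['eef_pos']]: u,v=map(int,proj(m,p))
    ims.append(cv2.resize(im[v-45:v+55,u-50:u+50,::-1],(400,400),interpolation=cv2.INTER_CUBIC))
cv2.imwrite('pics/c2.png',cv2.hconcat(ims))
E
```

```text
clock: 4.18
eef_pos: [548.1, 100.0, 279.3]
tool_rot: [3.14, -0.0, 2.794]
force: [-0.2, 0.6, -2.7]
width: 37.5
gripper_force: 61.9
[548.0905359   99.96451518 279.33977897] [ 3.14047859e+00 -3.21502767e-04  2.79439370e+00] 37.53970749382887
scene 172 100 [545.8  99.8]
scene 118 43 [547.2 104.3]
side 172 104 [548.2 101.3]
side 118 38 [549.4 105.3]
```

View pics/c2.png

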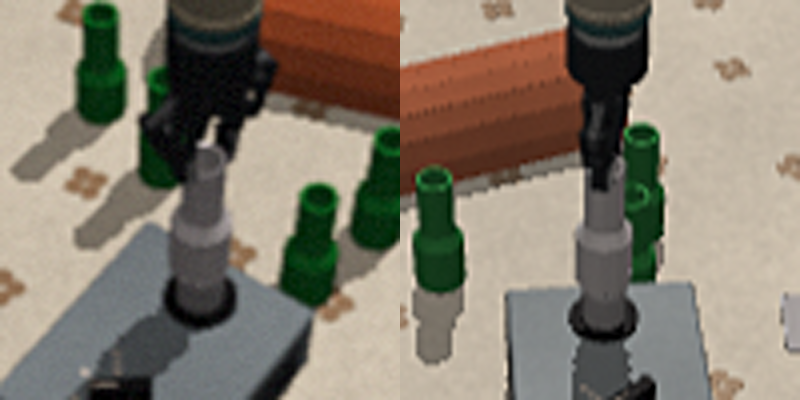

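The picture shows the metal pipe hanging upright right above the port in both views, with its axis within a few mm. I'll shift about 3 mm in y and lower it gently.

```bash
python3 -m creep '[{"jaw":-1,"xyz":[0,3,0],"angular":[0,0,0]},{"jaw":-1,"xyz":[0,3,10],"angular":[0,0,0]},{"jaw":-1,"xyz":[0,3,18],"angular":[0,0,0]},{"jaw":-1,"xyz":[0,3,23],"angular":[0,0,0]},{"jaw":-1,"xyz":[0,3,23],"angular":[0,0,0]}]'; python3 -c "
from h import *
s=ctrl.read_state();print(s['force'],s['torque'])"
```

```text
clock: 4.9
eef_pos: [549.2, 102.9, 255.3]
tool_rot: [3.141, -0.001, 2.795]
force: [0.2, 0.5, -3.2]
width: 37.7
gripper_force: 61.9
[ 0.15709016  0.47435797 -3.24860932] [ 0.43223679 -0.12110628  0.00192652]
```

```bash
python3 -m creep '[{"jaw":-1,"xyz":[0,0,4],"angular":[0,0,0]},{"jaw":-1,"xyz":[0,0,8],"angular":[0,0,0]},{"jaw":-1,"xyz":[0,0,12],"angular":[0,0,0]},{"jaw":-1,"xyz":[0,0,12],"angular":[0,0,0]}]'; python3 -c "
from h import *
s=ctrl.read_state();print(s['force'],s['torque'])"
```

```text
clock: 5.4
eef_pos: [549.3, 102.7, 243.5]
tool_rot: [3.141, -0.001, 2.795]
force: [0.7, 2.7, -5.2]
width: 37.5
gripper_force: 61.8
[ 0.66398509  2.70809688 -5.22685387] [ 0.78734813 -0.18438911 -0.01336754]
```

```bash
python3 -m creep '[{"jaw":-1,"xyz":[0,1,0],"angular":[0,0,0]},{"jaw":-1,"xyz":[0,1,6],"angular":[0,0,0]},{"jaw":-1,"xyz":[0,1,12],"angular":[0,0,0]},{"jaw":-1,"xyz":[0,1,17],"angular":[0,0,0]},{"jaw":-1,"xyz":[0,1,17],"angular":[0,0,0]}]'; python3 -c "
from h import *
s=ctrl.read_state();print(s['force'],s['torque'])"
```

```text
clock: 6.02
eef_pos: [549.4, 103.2, 226.3]
tool_rot: [-3.141, -0.001, 2.795]
force: [0.3, 0.6, -4.2]
width: 37.5
gripper_force: 61.9
[ 0.31546051  0.64832176 -4.2230387 ] [ 0.41842934 -0.13029853 -0.00716853]
```

```bash
python3 -m creep '[{"jaw":-1,"xyz":[0,0,2],"angular":[0,0,0]},{"jaw":-1,"xyz":[0,0,4],"angular":[0,0,0]},{"jaw":-1,"xyz":[0,0,6],"angular":[0,0,0]},{"jaw":-1,"xyz":[0,0,6],"angular":[0,0,0]}]'; python3 -c "
from h import *
s=ctrl.read_state();print(s['force'],s['torque'])"
```

```text
clock: 6.52
eef_pos: [550.5, 103.3, 222.6]
tool_rot: [3.14, 0.002, 2.795]
force: [-2.2, 1.3, 7.3]
width: 37.3
gripper_force: 63.0
[-2.24021559  1.33268054  7.34973114] [0.05546835 0.43482595 0.00655505]
```

```bash
python3 -m creep '[{"jaw":1,"xyz":[0,0,4],"angular":[0,0,0]},{"jaw":1,"xyz":[0,0,2],"angular":[0,0,0]},{"jaw":1,"xyz":[0,0,0],"angular":[0,0,0]},{"jaw":1,"xyz":[0,0,0],"angular":[0,0,0]},{"jaw":1,"xyz":[0,0,0],"angular":[0,0,0]},{"jaw":1,"xyz":[0,0,-30],"angular":[0,0,0]},{"jaw":1,"xyz":[0,0,-80],"angular":[0,0,0]},{"jaw":1,"xyz":[0,0,-80],"angular":[0,0,0]}]'; python3 - <<'E'
from h import *
for c in ['side','wrist']:
    im,d,m=snap(c); 
    P=pts(d,m,d>0)
    if c=='side':
        Q=P[np.hypot(P[:,0]-549,P[:,1]-103)<35]; print('pipe top z',np.percentile(Q[Q[:,2]<262][:,2],[90,98]))
    print(c,proj(m,[552.7,-49,145]))
    for r in silhouettes(c,'selector')[:2]:
        Q=pts(d,m,r['pixels']); Q=Q[Q[:,2]>125]; print(r['score'],r['xy'],len(Q),Q.mean(0).round(1) if len(Q) else '')
s=ctrl.read_state(); print(s['qpos'].round(2) if hasattr(s['qpos'],'round') else s['qpos'], rel([552.7,-49,255]))
cv2.imwrite('pics/w2.png',im[:,:,::-1])
E
```

```text
clock: 7.52
eef_pos: [552.3, 103.7, 304.7]
tool_rot: [3.137, 0.007, 2.795]
force: [-0.2, -0.2, -1.1]
width: 85.2
gripper_force: 0.0
pipe top z [241.96397431 249.83479402]
side [np.float64(320.1502830066837), np.float64(199.38589755489653)]
0.54 [317.4, 207.3] 59 [547.9 -55.2 137.9]
wrist [np.float64(167.40117954615806), np.float64(244.22858177266204)]
0.57 [184.4, 225.0] 1469 [549.1 -40.7 140.5]
[-0.29  0.41  0.09  1.66 -0.04  1.07  1.03] [ -55.3 -141.7   44.8]
```

View pics/w2.png

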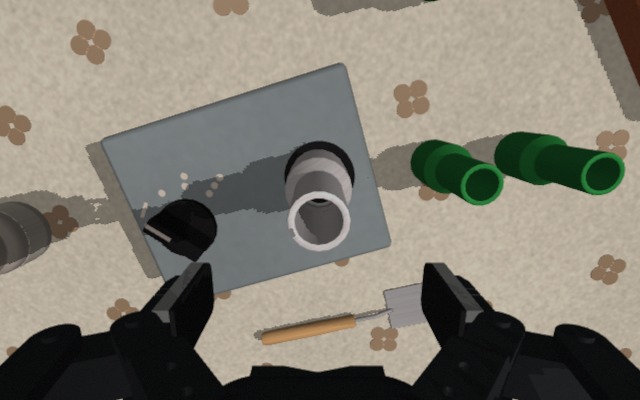

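The pipe is seated: its shoulder is hidden under the rim and its top is at 250 mm. The selector is at (185,230) with its white pointer line at (158,230). The marks are the bar (144,210), one dot (162,193), two dots (184,176)/(183,188) and three dots near (215,183). Next I'll compute angles.

```bash
python3 - <<'E'
from h import *
im,d,m=snap('wrist')
def at(u,v,z):
    r=m['T'][:3,:3]@np.array([(u-m['cx'])/m['fx'],(v-m['cy'])/m['fy'],1]); o=m['T'][:3,3]
    return o+r*(z-o[2])/r[2]
P=pts(d,m,d>0); v,u=np.nonzero(d>0); c=im[v,u].astype(int)
# top face of bar
q=(P[:,2]>139)&(P[:,2]<150)&(np.hypot(P[:,0]-553,P[:,1]+49)<45)
Q=P[q]; print('bar',len(Q),cv2.minAreaRect(Q[:,:2].astype(np.float32)),np.median(Q[:,2]))
w=q&(c.min(1)>110); print('white',w.sum(),P[w].mean(0) if w.any() else '')
ax=np.array([552.7,-49])
reg=(u>130)&(u<230)&(v>160)&(v<245)&(c.min(1)>165)
msk=np.zeros((400,640),np.uint8); msk[v[reg],u[reg]]=1
n,l,st,ce=cv2.connectedComponentsWithStats(msk)
for i in range(1,n):
    x=at(*ce[i],100.5); dx=x[:2]-ax
    print(ce[i].round(),st[i,4],x.round(1),'ang',np.arctan2(dx[1],dx[0]).round(2),'r',np.hypot(*dx).round(1))
for uv in [(147,225),(170,240)]: print('line end',at(*uv,145).round(1))
# extractor rectangle
t=(abs(P[:,2]-100)<3)&(abs(P[:,0]-545)<140)&(abs(P[:,1]-25)<170)
print(cv2.minAreaRect(P[t][:,:2].astype(np.float32)),np.median(P[t][:,2]))
E
```

```text
bar 1090 ((551.5608520507812, -43.07644271850586), (58.6211051940918, 17.047882080078125), 36.4822883605957) 144.64025188894723
white 0 
line end [528.3 -58.2 145. ]
line end [549.1 -44.6 145. ]
((543.9706420898438, 32.628639221191406), (257.6155700683594, 197.55809020996094), 86.86422729492188) 99.83816856362995
```

```bash
python3 - <<'E'
from h import *
im,d,m=snap('wrist')
def at(u,v,z):
    r=m['T'][:3,:3]@np.array([(u-m['cx'])/m['fx'],(v-m['cy'])/m['fy'],1]); o=m['T'][:3,3]
    return o+r*(z-o[2])/r[2]
ax=np.array([551.6,-43.1])
for uv in [(144,210),(162,193),(184,176),(183,188),(220,177),(215,185),(209,194)]:
    x=at(*uv,100.5); dx=x[:2]-ax; print(uv,x.round(1),'ang',(np.degrees(np.arctan2(dx[1],dx[0]))%360).round(1),'r',np.hypot(*dx).round(1))
cv2.imwrite('pics/w3.png',cv2.resize(im[150:280,110:250,::-1],(560,520),interpolation=cv2.INTER_CUBIC))
E
```

```text
(144, 210) [518.7 -79.9 100.5] ang 228.2 r 49.3
(162, 193) [508.6 -53.7 100.5] ang 193.8 r 44.3
(184, 176) [500.1 -24.2 100.5] ang 159.9 r 54.9
(183, 188) [511.2 -30.7 100.5] ang 163.0 r 42.3
(220, 177) [513.6  10.2 100.5] ang 125.5 r 65.4
(215, 185) [519.6   1.9 100.5] ang 125.5 r 55.2
(209, 194) [526.2  -8.  100.5] ang 125.9 r 43.3
```

View pics/w3.png

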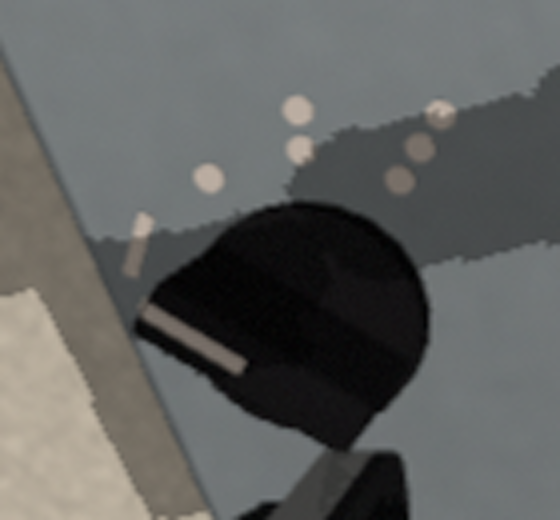

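```bash
python3 -c "
from h import *
s=ctrl.read_state();print(s['clock'],s['eef_pos'],s['tool_rot'],s['force'],s['qd'])
print(rel([552.6,-46.8,200]))"
```

```text
7.825 [549.03322884 103.17163704 299.6180879 ] [-3.14021626e+00 -2.17959757e-03  2.79480846e+00] [-0.21234201 -0.23403586  0.05810476] [ 0.00085133  0.00044692  0.00174016 -0.0047277   0.00052434  0.00027413
 -0.00085112]
[ -54.5 -139.7   99.7]
```

```bash
python3 -m creep '[{"jaw":1,"xyz":[-18,-46,0],"angular":[0,0,-0.16]},{"jaw":1,"xyz":[-36,-92,0],"angular":[0,0,-0.33]},{"jaw":1,"xyz":[-54.5,-140,0],"angular":[0,0,-0.5]},{"jaw":1,"xyz":[-54.5,-140,30],"angular":[0,0,-0.66]},{"jaw":1,"xyz":[-54.5,-140,60],"angular":[0,0,-0.82]},{"jaw":1,"xyz":[-54.5,-140,90],"angular":[0,0,-0.97]},{"jaw":1,"xyz":[-54.5,-140,90],"angular":[0,0,-0.97]},{"jaw":1,"xyz":[-54.5,-140,90],"angular":[0,0,-0.97]},{"jaw":1,"xyz":[-54.5,-140,90],"angular":[0,0,-0.97]}]'; python3 - <<'E'
from h import *
s=ctrl.read_state(); print(s['qpos'])
im,d,m=snap('wrist','w4.png'); P=pts(d,m,d>0)
q=(P[:,2]>139)&(P[:,2]<150)&(np.hypot(P[:,0]-553,P[:,1]+47)<40)
Q=P[q]; print('bar',len(Q),cv2.minAreaRect(Q[:,:2].astype(np.float32)),rel([552.6,-46.8,134]))
E
```

```text
clock: 8.95
eef_pos: [554.4, -46.9, 212.1]
tool_rot: [-3.14, 0.002, -2.52]
force: [0.6, 0.3, -0.2]
width: 85.5
gripper_force: 0.0
[ 0.11212965  0.49917248 -0.11650702  1.78810995  0.0740612   0.85620886
  2.1539862 ]
bar 1982 ((550.9857177734375, -43.9128303527832), (58.33441162109375, 15.743780136108398), 35.358551025390625) [ 1.5  1.1 78.1]
```

View pics/w4.png

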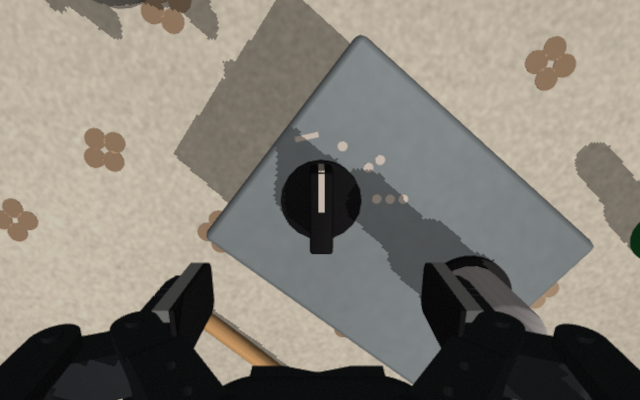

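The wrist picture shows the bar and its white pointer pointing straight up at (321,190), centred between the fingers. The off mark is at (307,136), one dot at (342,146), two dots at (373,163), three dots at (390,199). The pointer has to go about 56° clockwise to the two-dot mark.

```bash
python3 -m creep '[{"jaw":1,"xyz":[0,0,40],"angular":[0,0,0]},{"jaw":1,"xyz":[0,0,70],"angular":[0,0,0]},{"jaw":1,"xyz":[0,0,76],"angular":[0,0,0]},{"jaw":1,"xyz":[0,0,76],"angular":[0,0,0]},{"jaw":-1,"xyz":[0,0,76],"angular":[0,0,0]},{"jaw":-1,"xyz":[0,0,76],"angular":[0,0,0]},{"jaw":-1,"xyz":[0,0,76],"angular":[0,0,0]},{"jaw":-1,"xyz":[0,0,76],"angular":[0,0,0]},{"jaw":-1,"xyz":[0,0,76],"angular":[0,0,0]},{"jaw":-1,"xyz":[0,0,76],"angular":[0,0,0]},{"jaw":-1,"xyz":[0,0,76],"angular":[0,0,0]}]'
```

```text
clock: 10.38
eef_pos: [553.4, -46.9, 134.9]
tool_rot: [3.142, -0.0, -2.518]
force: [-0.0, 0.4, 1.5]
width: 0.3
gripper_force: 0.0
```

```bash
python3 - <<'E'
from h import *
ims=[]
for c in ['scene','side']:
    im,d,m=snap(c); u,v=map(int,proj(m,[553,-47,134]))
    ims.append(cv2.resize(im[v-50:v+50,u-50:u+50,::-1],(390,390),interpolation=cv2.INTER_CUBIC))
im,d,m=snap('wrist'); 
cv2.imwrite('pics/c5.png',cv2.vconcat([cv2.hconcat(ims)[:240],cv2.resize(im[100:400,:,::-1],(780,359))]))
s=ctrl.read_state(); print(s['width'],s['eef_pos'],s['gripper_force'])
E
```

```text
0.21707799706735834 [553.44937704 -46.91491218 134.85132666] 0.0
```

View pics/c5.png

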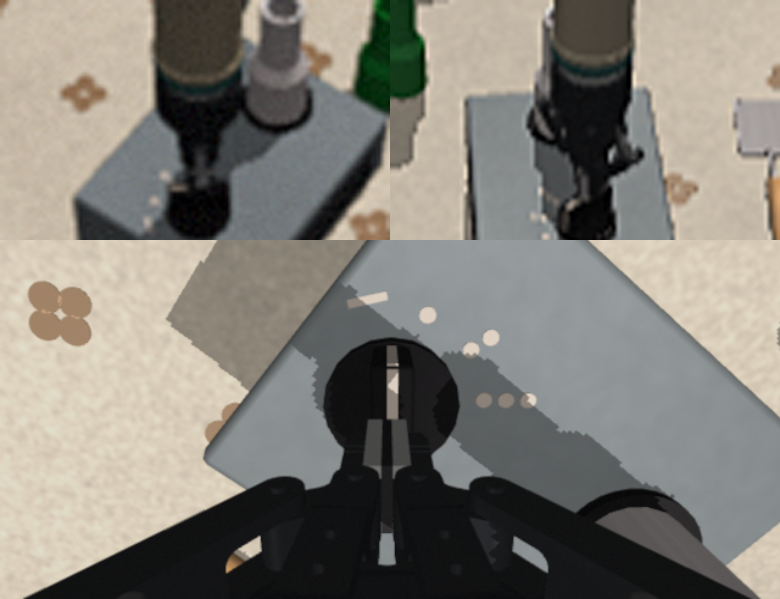

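```bash
python3 - <<'E'
from h import *
s=ctrl.read_state(); print(s['width'],s['gripper_force'],s['force'],s['torque'])
im,d,m=snap('wrist'); e=s['eef_pos']; R=Ro.from_euler('xyz',s['tool_rot']).as_matrix()
for n,o in [('tcp',[0,0,0]),('tip',[0,0,19]),('barfront top',[29,0,-10]),('rear',[-29,0,-10]),('padL top',[11,8,-10]),('padR',[11,-8,-10])]: 
    p=proj(m,e+R@o); print(n,np.round(p),'crop',round(p[0]*1.219),round((p[1]-100)*1.197+240))
P=pts(d,m,d>0); L=(P-e)@R; v,u=np.nonzero(d>0)
for row in [245,255,262,270,280]:
    k=(v==row)&(abs(u-320)<28); print(row,[(int(a),*map(int,b)) for a,b in zip(u[k][::5],L[k][::5])])
E
```

```text
0.21707799706735834 0.0 [-0.64353533 -1.10157836 -0.69577361] [ 0.01677288  0.01690764 -0.00105536]
tcp [315. 256.] crop 383 426
tip [315. 241.] crop 384 409
barfront top [314. 203.] crop 383 364
rear [315. 320.] crop 383 503
padL top [332. 242.] crop 405 410
padR [297. 242.] crop 361 410
245 [(293, -4, -12, 23), (298, -4, -9, 24), (303, -4, -6, 23), (308, 9, -2, -10), (313, 9, 0, -10), (318, 10, 1, -11), (323, 10, 3, -11), (328, 9, 6, -10), (333, 9, 8, -10), (338, 9, 10, -10), (343, -3, 15, 22)]
255 [(293, -10, -12, 24), (298, -9, -9, 23), (303, 11, -4, -25), (308, 11, -2, -25), (313, 11, 0, -25), (318, 11, 1, -24), (323, 11, 3, -25), (328, 11, 5, -24), (333, 11, 7, -24), (338, 4, 10, -9), (343, -10, 15, 24)]
262 [(293, 7, -8, -23), (298, 6, -6, -22), (303, 11, -4, -31), (308, 11, -2, -31), (313, 11, 0, -32), (318, 11, 1, -32), (323, 11, 3, -31), (328, 10, 5, -30), (333, 11, 7, -31), (338, 6, 9, -22), (343, 6, 12, -22)]
270 [(293, 7, -8, -30), (298, 7, -6, -30), (303, 11, -3, -39), (308, 10, -2, -37), (313, 11, 0, -38), (318, 10, 1, -37), (323, 10, 3, -38), (328, 11, 5, -38), (333, 10, 7, -37), (338, 7, 9, -30), (343, 7, 11, -30)]
280 [(293, 6, -7, -38), (298, 7, -5, -38), (304, 11, -3, -46), (309, 11, -1, -46), (314, 11, 0, -46), (320, 10, 2, -45), (325, 11, 3, -47), (330, 11, 5, -47), (335, 10, 7, -45), (340, 6, 9, -37), (345, 7, 11, -38)]
```

The picture shows the fingers shut, apparently overlapping the bar at (390,410), and the state agrees: width 0.2, no force. So the bar isn't gripped. I'll reopen and close in steps to see what is there.

```bash
python3 -m creep '[{"jaw":1,"xyz":[0,0,0],"angular":[0,0,0]},{"jaw":1,"xyz":[0,0,0],"angular":[0,0,0]},{"jaw":1,"xyz":[0,0,0],"angular":[0,0,0]},{"jaw":1,"xyz":[0,0,0],"angular":[0,0,0]},{"jaw":1,"xyz":[0,0,0],"angular":[0,0,0]}]'; python3 - <<'E'
from h import *
im,d,m=snap('wrist','w6.png'); s=ctrl.read_state(); e=s['eef_pos']; R=Ro.from_euler('xyz',s['tool_rot']).as_matrix()
P=pts(d,m,d>0); L=(P-e)@R
q=(P[:,2]>139)&(P[:,2]<150)&(np.hypot(L[:,0],L[:,1])<38)
print(q.sum(),cv2.minAreaRect(P[q][:,:2].astype(np.float32)),np.percentile(L[q],[2,50,98],axis=0).round(1))
E
python3 -m creep '[{"jaw":-0.3,"xyz":[0,0,0],"angular":[0,0,0]},{"jaw":-0.3,"xyz":[0,0,0],"angular":[0,0,0]},{"jaw":-0.3,"xyz":[0,0,0],"angular":[0,0,0]},{"jaw":-0.3,"xyz":[0,0,0],"angular":[0,0,0]}]'
python3 -m creep '[{"jaw":-0.7,"xyz":[0,0,0],"angular":[0,0,0]},{"jaw":-0.7,"xyz":[0,0,0],"angular":[0,0,0]},{"jaw":-0.7,"xyz":[0,0,0],"angular":[0,0,0]}]'
```

```text
clock: 11.2
eef_pos: [553.4, -46.9, 134.9]
tool_rot: [3.142, -0.0, -2.518]
force: [-0.2, -0.2, -1.0]
width: 85.4
gripper_force: 0.0
4087 ((551.3826904296875, -44.203697204589844), (58.76223373413086, 16.05874252319336), 35.75077819824219) [[-27.2  -4.2 -11.7]
 [  2.9   3.4 -10.3]
 [ 28.5  11.   -7.7]]
clock: 11.75
eef_pos: [553.5, -46.9, 134.9]
tool_rot: [3.142, -0.0, -2.518]
force: [0.6, -0.8, -0.1]
width: 30.2
gripper_force: 0.0
clock: 12.12
eef_pos: [553.5, -46.9, 134.9]
tool_rot: [3.142, -0.0, -2.518]
force: [-0.7, -0.4, -0.3]
width: 12.8
gripper_force: 0.0
```

View pics/w6.png

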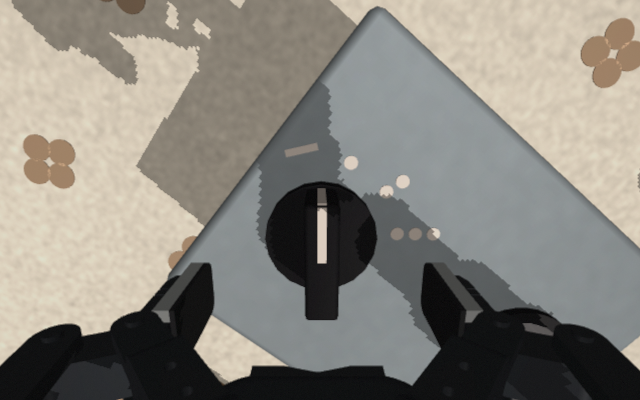

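```bash
python3 - <<'E'
from h import *
im,d,m=snap('wrist','w7.png'); s=ctrl.read_state(); e=s['eef_pos']; R=Ro.from_euler('xyz',s['tool_rot']).as_matrix()
P=pts(d,m,d>0); L=(P-e)@R
k=(abs(L[:,0])<14)&(abs(L[:,1])<30)
for lo in range(-50,30,5):
    q=k&(L[:,2]>lo)&(L[:,2]<=lo+5)
    if q.sum(): print(lo,q.sum(),np.percentile(L[q],[3,50,97],axis=0).round(0)[:, :2].tolist())
cv2.imwrite('pics/w7.png',cv2.resize(im[160:320,220:420,::-1],(750,600),interpolation=cv2.INTER_CUBIC))
E
```

```text
-50 342 [[-9.0, -11.0], [11.0, -5.0], [12.0, 14.0]]
-45 532 [[-3.0, -18.0], [8.0, 1.0], [12.0, 20.0]]
-40 459 [[-8.0, -18.0], [8.0, 8.0], [12.0, 21.0]]
-35 437 [[3.0, -18.0], [8.0, -5.0], [12.0, 21.0]]
-30 411 [[-9.0, -18.0], [7.0, 8.0], [12.0, 20.0]]
-25 285 [[6.0, -17.0], [11.0, 8.0], [12.0, 19.0]]
-20 118 [[-10.0, -11.0], [3.0, -5.0], [11.0, 13.0]]
-15 1171 [[-13.0, -3.0], [2.0, 3.0], [13.0, 9.0]]
-10 462 [[-13.0, -4.0], [0.0, 0.0], [13.0, 11.0]]
20 2744 [[-12.0, -25.0], [2.0, -7.0], [13.0, 29.0]]
25 51 [[-10.0, -25.0], [3.0, -8.0], [12.0, 30.0]]
```

View pics/w7.png

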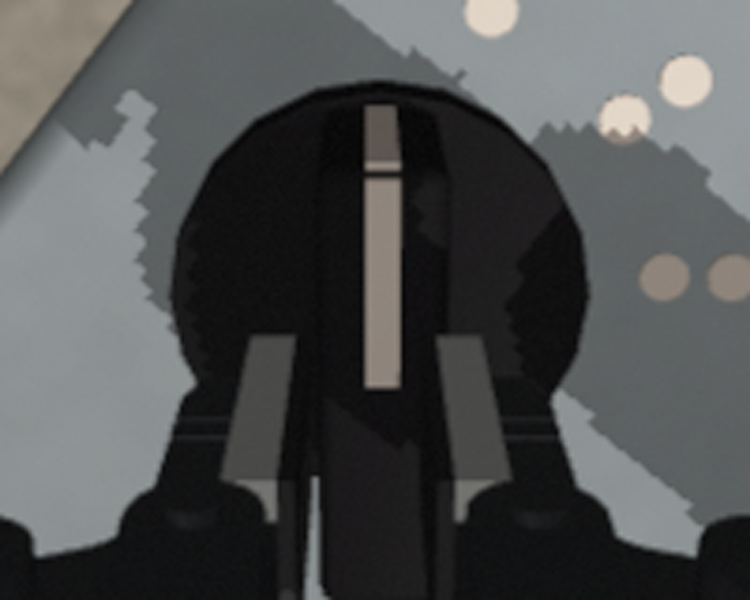

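The enlarged picture shows the fingertips (pads at (270,400) and (460,400)) ending above the bar's top face. In depth they end about 18 mm *behind* the reported TCP, so the fingers sit higher than stated. They must go about 33 mm lower to straddle the bar. I'll open a little, centre by 1.5 mm, lower in steps and close.

```bash
python3 -m creep '[{"jaw":0.2,"xyz":[0,1.5,0],"angular":[0,0,0]},{"jaw":0.2,"xyz":[0,1.5,0],"angular":[0,0,0]},{"jaw":0.2,"xyz":[0,1.5,0],"angular":[0,0,0]},{"jaw":0.2,"xyz":[0,1.5,8],"angular":[0,0,0]},{"jaw":0.2,"xyz":[0,1.5,16],"angular":[0,0,0]},{"jaw":0.2,"xyz":[0,1.5,24],"angular":[0,0,0]},{"jaw":0.2,"xyz":[0,1.5,30],"angular":[0,0,0]},{"jaw":0.2,"xyz":[0,1.5,30],"angular":[0,0,0]}]'; python3 - <<'E'
from h import *
im,d,m=snap('wrist'); s=ctrl.read_state(); e=s['eef_pos']; R=Ro.from_euler('xyz',s['tool_rot']).as_matrix()
P=pts(d,m,d>0); L=(P-e)@R; k=(abs(L[:,0])<14)&(abs(L[:,1])<60)&(abs(L[:,1]-2)>12)
for lo in range(-70,60,6):
    q=k&(L[:,2]>lo)&(L[:,2]<=lo+6)
    if q.sum(): print(lo,q.sum(),'worldz',round(P[q][:,2].mean()),np.percentile(L[q][:,1],[3,50,97]).round(0))
E
```

```text
clock: 13.18
eef_pos: [552.2, -45.7, 104.2]
tool_rot: [3.141, -0.001, -2.518]
force: [-0.6, -0.1, 0.0]
width: 51.2
gripper_force: 0.0
-70 2583 worldz 172 [-53. -24.  55.]
-64 1022 worldz 166 [-46. -26.  48.]
-58 1197 worldz 160 [-30. -24.  32.]
-52 850 worldz 153 [-35.   1.  38.]
-46 887 worldz 148 [-37. -24.  39.]
-40 774 worldz 142 [-37.  27.  39.]
-34 677 worldz 136 [-37. -24.  39.]
-28 513 worldz 130 [-35. -24.  38.]
-22 192 worldz 125 [-28.   1.  31.]
-10 3799 worldz 112 [-26. -11.  29.]
-4 11 worldz 103 [-5. 54. 58.]
2 4671 worldz 101 [-58. -31.  59.]
8 17 worldz 96 [-60. -58. -56.]
```

```bash
python3 -m creep '[{"jaw":-1,"xyz":[0,0,0],"angular":[0,0,0]},{"jaw":-1,"xyz":[0,0,0],"angular":[0,0,0]},{"jaw":-1,"xyz":[0,0,0],"angular":[0,0,0]},{"jaw":-1,"xyz":[0,0,0],"angular":[0,0,0]},{"jaw":-1,"xyz":[0,0,0],"angular":[0,0,0]},{"jaw":-1,"xyz":[0,0,0],"angular":[0,0,0]}]'
```

```text
clock: 13.98
eef_pos: [552.5, -45.3, 105.4]
tool_rot: [3.141, 0.0, -2.518]
force: [-1.3, 0.8, 5.3]
width: 14.8
gripper_force: 59.3
```

```bash
python3 -m creep '[{"jaw":-1,"xyz":[0,0,0],"angular":[0,0,0.15]},{"jaw":-1,"xyz":[0,0,0],"angular":[0,0,0.3]},{"jaw":-1,"xyz":[0,0,0],"angular":[0,0,0.45]},{"jaw":-1,"xyz":[0,0,0],"angular":[0,0,0.6]},{"jaw":-1,"xyz":[0,0,0],"angular":[0,0,0.75]},{"jaw":-1,"xyz":[0,0,0],"angular":[0,0,0.88]},{"jaw":-1,"xyz":[0,0,0],"angular":[0,0,0.98]},{"jaw":-1,"xyz":[0,0,0],"angular":[0,0,0.98]},{"jaw":-1,"xyz":[0,0,0],"angular":[0,0,0.98]}]'; python3 -c "
from h import *
s=ctrl.read_state();print(s['force'],s['torque'])"
```

```text
clock: 15.1
eef_pos: [552.4, -44.7, 105.4]
tool_rot: [3.141, -0.001, 2.785]
force: [-1.7, 2.2, 6.4]
width: 15.1
gripper_force: 59.4
[-1.71147195  2.20823486  6.40450248] [ 0.38442776  0.50967326 -0.06407605]
```

```bash
python3 -m creep '[{"jaw":1,"xyz":[0,0,0],"angular":[0,0,0.98]},{"jaw":1,"xyz":[0,0,0],"angular":[0,0,0]},{"jaw":1,"xyz":[0,0,0],"angular":[0,0,0]}]' >/dev/null --help 2>/dev/null; python3 -c "
from h import *
s=ctrl.read_state();print(s['clock'],s['eef_pos'],s['tool_rot'],s['width'])"
```

```text
15.1 [552.36305163 -44.73948065 105.37399176] [ 3.14074956e+00 -7.60504099e-04  2.78540054e+00] 15.111197808040457
```

That call was mistyped and was refused; the clock and pose are unchanged. Here is the proper release.

```bash
python3 -m creep '[{"jaw":1,"xyz":[0,0,0],"angular":[0,0,0]},{"jaw":1,"xyz":[0,0,0],"angular":[0,0,0]},{"jaw":1,"xyz":[0,0,0],"angular":[0,0,0]},{"jaw":1,"xyz":[0,0,0],"angular":[0,0,0]},{"jaw":1,"xyz":[0,0,-30],"angular":[0,0,0]},{"jaw":1,"xyz":[0,0,-80],"angular":[0,0,0]},{"jaw":1,"xyz":[0,0,-130],"angular":[0,0,0]},{"jaw":1,"xyz":[0,0,-150],"angular":[0,0,0]},{"jaw":1,"xyz":[0,0,-150],"angular":[0,0,0]},{"jaw":1,"xyz":[0,0,-150],"angular":[0,0,0]}]'; python3 - <<'E'
from h import *
im,d,m=snap('wrist','w8.png'); P=pts(d,m,d>0)
q=(P[:,2]>139)&(P[:,2]<150)&(np.hypot(P[:,0]-552,P[:,1]+45)<40)
print('bar',q.sum(),cv2.minAreaRect(P[q][:,:2].astype(np.float32)))
im,d,m=snap('side'); P=pts(d,m,d>0)
n=(np.hypot(P[:,0]-549,P[:,1]-103)<35)&(P[:,2]<262)&(P[:,2]>112); Q=P[n]; print('pipe top',np.percentile(Q[:,2],98))
for lo,hi in[(112,160),(190,240)]: print(Q[(Q[:,2]>lo)&(Q[:,2]<hi)][:,:2].mean(0))
E
```

```text
clock: 16.35
eef_pos: [551.7, -45.6, 253.7]
tool_rot: [-3.141, -0.002, 2.785]
force: [-0.4, 1.0, -1.3]
width: 85.4
gripper_force: 0.0
bar 1478 ((551.3849487304688, -43.1279296875), (15.971477508544922, 58.5472526550293), 69.32868194580078)
pipe top 249.77439705794404
[533.97775648  81.44946507]
[538.52290839  94.8101691 ]
```

View pics/w8.png

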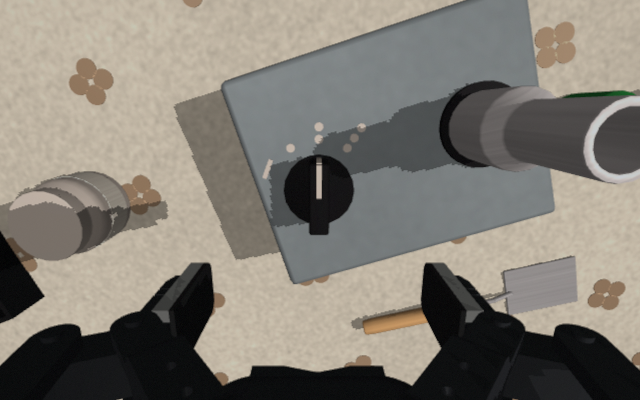

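The picture shows the pointer line at (319,180) lined up with the two dots at (319,127)/(319,139). The measured bar angle is 159.3°, and the mark is at about 160°. The pipe is seated on the shoulder, and the tub and spatula are untouched. The gripper is open and clear.

```bash
python3 -c "
from h import *
print(ctrl.finish_job())"
```

```text
the job is handed in; nothing more can be done
None
```

The job is handed in at about 16.5 s of the 54 s allowed: the metal pipe sits fully home on the port's shoulder, the selector pointer is on the two-dot mark, and the gripper is open and clear of everything.

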